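# Set a damper in the inclined rest

## Task

Take the damper that has a bracket on its side and set it in the inclined rest, rod end up, lying in both V saddles with its underside fully down on the foot, and its bracket pointing straight out of the saddles in line with the foot's pointer. Set it down gently, neither banging it on the rest nor letting it drop or slide down on its own, let go once it rests, and leave the other things on the bench where they are.

Things in the scene. Friction and masses are not known exactly. Their poses are not given: they have to be found in the camera images.
- damper: The damper to place: bright steel tube 44 mm in diameter, 160 mm long, standing upright on the bench, with a rod stub (16 mm in diameter, 20 mm long) on top and one flat bracket on its side; 0.42 to 0.8 kg, centre of mass 60 mm up. Origin at the centre of its flat underside, z along the tube to the rod end, x from the tube's axis towards the bracket.
- bracket (a point): Middle of the bracket's outer edge, 50 mm along x and 65 mm along z from the damper's origin. The bracket is 10 mm thick (y), reaches from the tube's wall (x = 22 mm) to x = 50 mm and spans z = 50 to 80 mm; the tube is bare above and below it.
- stand: The inclined rest, fixed to the bench: grey base plate 180 (x) x 110 (y) x 12 mm; origin under its centre, z up. It carries the cradle and the foot clamp; the cradle's origin is 30 mm along its x and 85 mm above the bench.
- cradle: Two steel V saddles in front of a back plate, leaning 28 degrees from vertical. z runs up the slope and is the line on which a 44 mm tube's axis lies when it sits in both saddles; x points out of the saddles, obliquely up, square to the slope. Back plate's face at x = -50 mm, its top at z = 80 mm; nothing stands on the +x side.
- upper_saddle (a point): The cradle's axis at the middle of the upper saddle (cradle z = 70 mm). Each saddle is a 90 degree V, 10 mm thick along the axis; its arms reach 31 mm either side (y) at x = -7 mm. A tube on the saddles may stick by friction or slide down.
- lower_saddle (a point): The cradle's axis at the middle of the lower saddle (cradle z = 22 mm), like the upper one.
- footclamp: Grey block 44 x 44 x 30 mm below the saddles (z = -70 to -40 mm), same origin and axes as the cradle. It holds the foot, a round steel pad 42 mm in diameter, square to the slope, a thin pointer blade towards +x, on rubber (gives 1 mm per 5 N, at most 3 mm, then hard). Its top stands anywhere from z = -30 mm to 0, not reported: feel or see it.
- plain: the shorter plain damper without a bracket, upright, 44 mm in diameter, tube 120 mm tall with a 20 mm rod stub on top; origin at the centre of its underside. A bystander.
- wrench: steel open-end wrench, 190 mm long, lying on the bench; a bystander, origin on the bench under its middle
- screwdriver: black-handled screwdriver lying on the bench; a bystander, origin on the bench under its middle
- hammer: hammer lying on the bench; a bystander, origin on the bench under its middle
- spray: grey spray can, 60 mm in diameter, 170 mm tall, upright; a bystander, origin at the centre of its underside
- carton: cardboard carton 110 x 80 x 70 mm (tall); a bystander, origin at the centre of its underside
Things that resemble listed ones, but are neither listed nor needed, are in the scene too. Leave any orange look-alike of the damper alone. Several things look just like the stand: the one meant starts farthest to the robot's right.

How it is judged:
By the outcome, as a careful person would: the job done as asked, in the order asked, and still so for the second after the job is handed in, with the robot touching nothing.
It also fails if it takes over 51 s, if anything falls off the work surface, if the arm or the gripper's body presses on something with over 40 N, if the wrist force passes 120 N, or if a joint passes its speed limit or range.

## Robot

A 6-joint arm with a two-finger parallel gripper is mounted at the origin on the work surface. World frame = base frame: x ahead of the robot, y to its left, z up, the work surface at z = 0. Lengths are in m, angles in rad, forces in N, time in s.
With the tool pointing down it reaches from about 0.275 to 0.85 m from the base axis. Payload 5.2 kg.
Tool frame: the origin (TCP) lies at the very end of the fingers, on their centre line; the grasp point (between the pads) lies 19 mm behind it; z points along the fingers, y is the line along which they close (so a half turn about z gives the same grasp; the last joint's range is limited). The gripper opens to 85 mm and grips with 20 to 120 N. Pads are 22 mm wide; open, the fingers measure 114 mm over their backs; the gripper's body (76 mm by 85 mm) begins 54 mm behind the grasp point. The pads swing forward as they close: fully open they stand 13 mm farther back than shut.
Start: joints at [1.102, 0.259, 1.535, -0, 1.348, -0.203], TCP at [0.144, 0.531, 0.231] pointing down, gripper open.
Joint ranges: [-3.14, 3.14], [-0.91, 2.08], [0.19, 2.58], [-1.22, 4.36], [0.22, 2.71], [-3.12, 3.12]. Speed limits (rad/s): [2.57, 2.57, 3.14, 3.14, 3.14, 3.14].

## Interface

Orientations are given as a rotation vector (axis times angle).
In Python, from workcell import ctrl, kinematics, vision, telemetry gives the robot as it stands. Calls block until the motion is done:
- ctrl.move_ptp(position, orientation): joint-space move of the TCP to a pose.
- ctrl.movel(position, velocity=0.15, rotation=None, until_force=None): straight line of the TCP; rotation=None keeps the orientation; velocity is the mean speed in m/s. With until_force (N) it stops when the force on the tool has changed by that much, and returns True; else False.
- ctrl.set_joints(angles): joint-space move.
- ctrl.command_gripper(opening, newtons=None): finger opening in m; newtons is the grip in N (None keeps the last); returns when the fingers have stopped.
- ctrl.sleep(seconds).
- kinematics.solve_ik(position, orientation): joint angles nearest the present ones, or None.
- vision.read_camera(name): name is "side" or "top" or "wrist"; returns a dict with "image" (384x512x3 uint8, red, green, blue), "depth" (384x512 float32, m along the optical axis (not along the pixel's ray), 0 where there is no reading), "camera_matrix" (3x3 intrinsics, pixels), "D" ([k1, k2, p1, p2, k3] as OpenCV has them; the pictures are not rectified), "cam_to_world" (4x4, takes a point from camera to world coordinates); the wrist camera has in their place "mount" (4x4, takes a point from camera to tool coordinates, whose origin is the TCP and whose axes are the flange's). Camera axes: x right, y down, z forward; pixel columns grow to the right and rows downward; lengths in m; the calibration is good to about 2 mm. A picture is of the moment at which its call begins: read the wrist's pose just before it.
A pose or a line that the arm cannot do raises ctrl.Unreachable and nothing moves.
- ctrl.hand_in(): hands the job in; it is judged then, once.
Readings, each from a call of its own:
- telemetry.get_time_s(): time.
- telemetry.get_q(): joint angles.
- telemetry.get_qvel(): joint speeds.
- telemetry.get_joint_efforts(): joint torques, N m.
- telemetry.get_position(): TCP position.
- telemetry.get_eef_rot(): TCP orientation.
- telemetry.get_contact_force(): force on the tool from outside, world axes, zero at the start.
- telemetry.get_torque(): the same for the moment, N m.
- telemetry.get_width(): finger opening in m.
- telemetry.get_grasp_force(): force on a finger pad.
Only numpy, scipy, OpenCV 4.12 (cv2) and the standard library are available. Lean on these libraries where they do the work, as an engineer would, in place of code of your own. Each camera call takes 0.05 s, during which the arm holds its last target. There are 200 camera calls.

## Working session

There is one attempt and no reset: what is moved stays moved. The work goes in short steps, each a Python script; the robot and the scene stay as the last script left them, time stands still between calls to the robot, and variables do not carry over. Pictures are saved under pics/ and viewed, at most 10 in all, crops included, and the job is handed in when it is done.

```bash
ls; mkdir -p pics; cat > h.py <<'E'
import numpy as np, cv2
from workcell import ctrl, kinematics, vision, telemetry
from scipy.spatial.transform import Rotation as R
def grab(n):
    T=np.eye(4)
    if n=='wrist':
        T[:3,:3]=R.from_rotvec(telemetry.get_eef_rot()).as_matrix();T[:3,3]=telemetry.get_position()
    d=vision.read_camera(n)
    d['T']=T@np.array(d['mount']) if n=='wrist' else np.array(d['cam_to_world'])
    np.save(f'{n}.npy',d,allow_pickle=True)
    return d
def load(n): return np.load(f'{n}.npy',allow_pickle=True).item()
def cloud(d):
    h,w=d['depth'].shape
    u,v=np.meshgrid(np.arange(w),np.arange(h))
    p=cv2.undistortPoints(np.stack([u,v],-1).reshape(-1,1,2).astype(float),np.array(d['camera_matrix']),np.array(d['D'])).reshape(h,w,2)
    z=d['depth'][...,None].astype(float)
    P=np.concatenate([p*z,z],-1)@d['T'][:3,:3].T+d['T'][:3,3]
    P[d['depth']==0]=np.nan
    return P
def save(im,name,s=1):
    im=cv2.cvtColor(im,cv2.COLOR_RGB2BGR)
    cv2.imwrite('pics/'+name,cv2.resize(im,None,fx=s,fy=s,interpolation=cv2.INTER_CUBIC))
E
python3 - <<'E'
from h import *
for n in ['side','top']:
    d=grab(n); save(d['image'],n+'0.png',1.5)
    print(n,d['T'].round(3).tolist())
d=grab('wrist');print(d['T'].round(3))
E
```

```text
pics
side [[0.907, -0.295, 0.3, 0.18], [-0.421, -0.643, 0.64, -0.754], [0.004, -0.707, -0.707, 0.957], [0.0, 0.0, 0.0, 1.0]]
top [[-0.022, -0.991, 0.133, 0.394], [-1.0, 0.021, -0.005, -0.002], [0.002, -0.133, -0.991, 1.31], [0.0, 0.0, 0.0, 1.0]]
[[ 0.264  0.922  0.284  0.072]
 [ 0.965 -0.251 -0.079  0.55 ]
 [-0.002  0.295 -0.956  0.373]
 [ 0.     0.     0.     1.   ]]
```

View pics/top0.png

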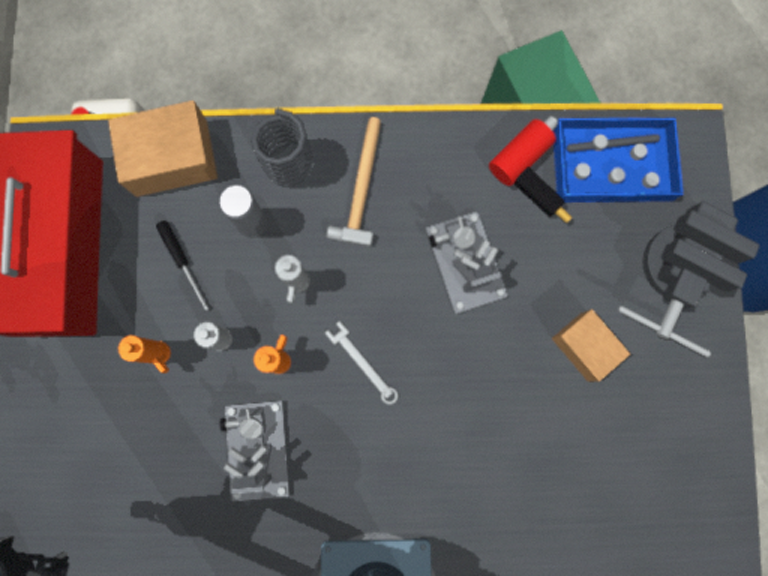

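View pics/side0.png

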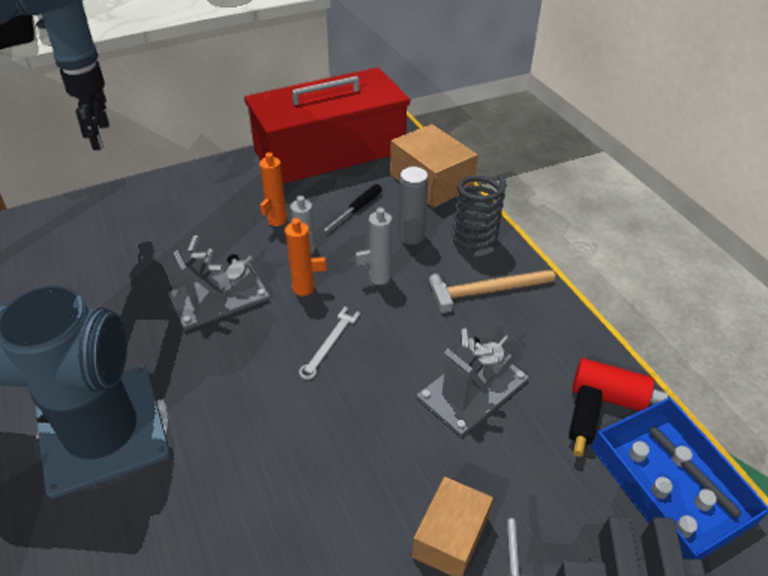

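Top view (1.5× pixels): bare-steel damper with side bracket at (288,270), plain steel one at (208,335), and orange look-alikes at (132,350) and (270,360), which are excluded. There are two stands, at (468,262) and (257,450). Image right is −y, so the one at (468,262) is farthest right and is the one meant. I'll confirm with a crop.

```bash
python3 - <<'E'
from h import *
t=load('top');s=load('side')
a=cv2.resize(t['image'][130:220,160:360],None,fx=4,fy=4,interpolation=cv2.INTER_CUBIC)
b=cv2.resize(s['image'][205:295,215:365],None,fx=4,fy=4,interpolation=cv2.INTER_CUBIC)[:,:400]
b=cv2.resize(s['image'][205:295,265:365],None,fx=4,fy=4,interpolation=cv2.INTER_CUBIC)
c=cv2.resize(s['image'][130:200,230:280],None,fx=3,fy=3,interpolation=cv2.INTER_CUBIC)
im=np.zeros((600,800,3),np.uint8); im[:240]=cv2.resize(a,(533,240))[:, :533].repeat(1,0) if 0 else 0
im[:270,:600]=cv2.resize(a,(600,270)); im[270:600,:366]=cv2.resize(b,(366,330)); im[300:300+210,400:550]=c
save(im,'crop1.png')
P=cloud(t);Q=cloud(s)
def at(P,r,c): return P[r,c].round(3)
# damper top view
for nm,C,box in [('top',P,(165,205,175,215)),('side',Q,(130,200,230,280))]:
    X=C[box[0]:box[1],box[2]:box[3]].reshape(-1,3); X=X[np.isfinite(X[:,2])]
    for lo,hi in [(.172,.2),(.15,.168),(.07,.09),(.04,.07),(.01,.04)]:
        m=(X[:,2]>lo)&(X[:,2]<hi); 
        if m.sum(): print(nm,lo,hi,m.sum(),X[m].mean(0).round(4),X[m].min(0).round(3),X[m].max(0).round(3))
# stand: both clouds
for nm,C,box in [('top',P,(135,215,275,345)),('side',Q,(205,295,270,360))]:
    X=C[box[0]:box[1],box[2]:box[3]].reshape(-1,3)
    m=(X[:,2]>.008)&(X[:,2]<.018)
    Y=X[m].astype(np.float32); print(nm,'plate',m.sum(),cv2.minAreaRect(Y[:,:2]))
    m=X[:,2]>.02; print(X[m].min(0),X[m].max(0))
E
```

```text
top 0.172 0.2 33 [0.6001 0.1415 0.1784] [0.593 0.135 0.173] [0.607 0.15  0.182]
top 0.15 0.168 195 [0.5987 0.1409 0.1592] [0.578 0.121 0.15 ] [0.621 0.163 0.166]
top 0.07 0.09 67 [0.5721 0.142  0.0796] [0.551 0.12  0.07 ] [0.607 0.159 0.09 ]
top 0.04 0.07 36 [0.578  0.1348 0.0579] [0.551 0.121 0.04 ] [0.605 0.157 0.069]
top 0.01 0.04 23 [0.5881 0.1279 0.0254] [0.579 0.12  0.01 ] [0.609 0.142 0.04 ]
side 0.172 0.2 23 [0.5977 0.1386 0.1781] [0.591 0.131 0.173] [0.607 0.149 0.182]
side 0.15 0.168 130 [0.5961 0.1345 0.1583] [0.577 0.116 0.15 ] [0.62  0.162 0.168]
side 0.07 0.09 169 [0.6267 0.1627 0.0796] [0.549 0.117 0.07 ] [0.721 0.237 0.09 ]
side 0.04 0.07 256 [0.6318 0.1646 0.0563] [0.549 0.116 0.04 ] [0.724 0.241 0.07 ]
side 0.01 0.04 309 [0.6519 0.2402 0.0226] [0.576 0.118 0.011] [0.725 0.392 0.04 ]Traceback (most recent call last):
  File "<stdin>", line 22, in <module>
cv2.error: OpenCV(4.12.0) /io/opencv/modules/imgproc/src/convhull.cpp:143: error: (-215:Assertion failed) total >= 0 && (depth == CV_32F || depth == CV_32S) in function 'convexHull'
```

View pics/crop1.png

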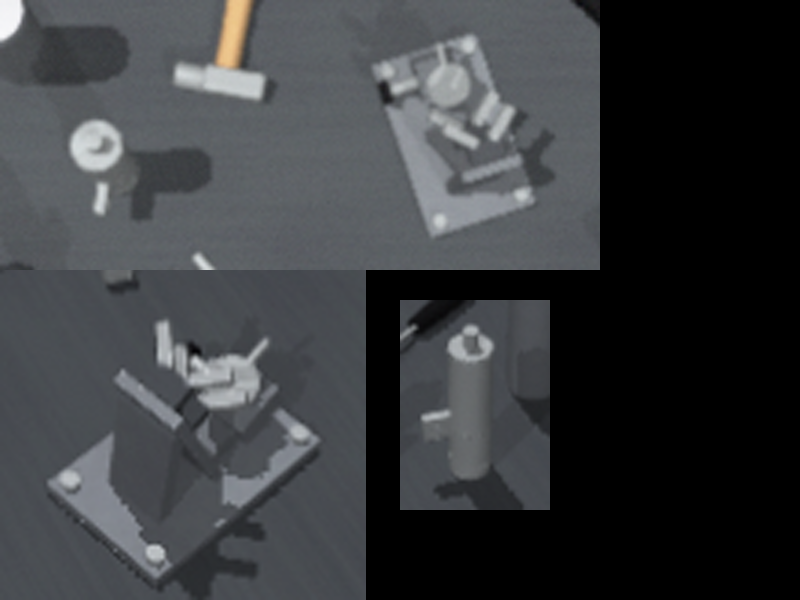

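The crop confirms it: the bare-steel tube with a bracket at crop (100,200), bracket towards −x, and the rightmost stand with its foot pad at crop (448,86) and pointer at (441,55). Next I'll fit the poses.

```bash
cat >> h.py <<'E'
def pts(C,box):
    X=C[box[0]:box[1],box[2]:box[3]].reshape(-1,3); return X[np.isfinite(X[:,2])]
def cradle(x,y,yaw):
    """4x4 cradle pose from stand pose"""
    T=np.eye(4);a=np.deg2rad(28)
    Rz=R.from_euler('z',yaw).as_matrix()
    T[:3,:3]=Rz@np.array([[np.cos(a),0,-np.sin(a)],[0,1,0],[np.sin(a),0,np.cos(a)]])
    T[:3,3]=[x,y,0]+Rz@[.03,0,.085]
    return T
def platefit(X):
    from scipy.optimize import minimize
    m=(X[:,2]>.007)&(X[:,2]<.017);Y=X[m][:,:2].astype(np.float32)
    (c,sz,an)=cv2.minAreaRect(Y); 
    if sz[0]<sz[1]: an+=90
    return c,sz,an,m.sum()
E
python3 - <<'E'
from h import *
P=cloud(load('top'));Q=cloud(load('side'))
for nm,C,box in [('top',P,(135,215,275,345)),('side',Q,(205,295,270,360))]:
    X=pts(C,box); c,sz,an,n=platefit(X); print(nm,c,sz,an,n)
    yaw=np.deg2rad(an); yaw=(yaw+np.pi/2)%np.pi-np.pi/2
    T=cradle(c[0],c[1],yaw); L=(X-T[:3,3])@T[:3,:3]
    m=(X[:,2]>.03)&(abs(L[:,1])<.04)&(L[:,0]>-.07)&(L[:,0]<.06)
    m2=m&(L[:,2]<.008)&(np.hypot(L[:,0],L[:,1])<.02)&(L[:,2]>-.036)
    print('yaw',yaw,'foot',m2.sum(),np.median(L[m2],0).round(4),np.percentile(L[m2,2],[5,25,50,75,95]).round(4))
    h,e=np.histogram(L[m,2],np.arange(-.08,.1,.01));print(dict(zip(e.round(2),h)))
    for lo,hi in [(.06,.085),(.012,.032)]:
        k=m&(L[:,2]>lo)&(L[:,2]<hi)&(L[:,0]>-.045);print(lo,k.sum(),L[k].min(0).round(3),L[k].max(0).round(3))
    k=m&(L[:,0]<-.042);print('back',k.sum(),L[k].min(0).round(3),L[k].max(0).round(3))
for nm,C,box in [('top',P,(165,205,175,215)),('side',Q,(130,200,230,265))]:
    X=pts(C,box); d=X[:,:2]-[.599,.1395]; r=np.hypot(*d.T)
    k=(r>.028)&(r<.056)&(X[:,2]>.045)&(X[:,2]<.085); print(nm,'bracket',k.sum(),np.median(X[k],0),np.degrees(np.arctan2(*np.median(d[k],0)[::-1])))
for k in ['top','side']:
  d=load(k)['image']
# obstacles
for nm,b in [('plain',(210,236,125,155)),('hammer',(75,170,215,255)),('wrench',(212,272,215,268))]:
    X=pts(P,b);X=X[X[:,2]>.008];print(nm,X.min(0).round(3),X.max(0).round(3))
E
```

```text
top (0.6347065567970276, -0.18944960832595825) (0.1554643213748932, 0.21089445054531097) 177.00691986083984 1062
yaw -0.05223910320439451 foot 79 [-0.0035  0.0076 -0.0137] [-0.0192 -0.016  -0.0137 -0.0123 -0.0103]
{np.float64(-0.08): np.int64(0), np.float64(-0.07): np.int64(5), np.float64(-0.06): np.int64(10), np.float64(-0.05): np.int64(26), np.float64(-0.04): np.int64(68), np.float64(-0.03): np.int64(10), np.float64(-0.02): np.int64(156), np.float64(-0.01): np.int64(42), np.float64(-0.0): np.int64(11), np.float64(0.01): np.int64(14), np.float64(0.02): np.int64(93), np.float64(0.03): np.int64(38), np.float64(0.04): np.int64(13), np.float64(0.05): np.int64(11), np.float64(0.06): np.int64(33), np.float64(0.07): np.int64(204), np.float64(0.08): np.int64(56)}
0.06 172 [-0.045 -0.038  0.062] [-0.002  0.029  0.084]
0.012 97 [-0.043 -0.026  0.015] [-0.003  0.037  0.032]
back 244 [-0.069 -0.039 -0.028] [-0.042  0.029  0.086]
side (0.6553905010223389, -0.15777280926704407) (0.2898235023021698, 0.18675845861434937) 51.69203186035156 1254
yaw 0.9021961530089442 foot 4 [-0.0119  0.0108 -0.0324]
[... 335 characters left out ...]
np.float64(0.01): np.int64(13), np.float64(0.02): np.int64(0), np.float64(0.03): np.int64(15), np.float64(0.04): np.int64(47), np.float64(0.05): np.int64(33), np.float64(0.06): np.int64(0), np.float64(0.07): np.int64(0), np.float64(0.08): np.int64(82)}
0.06 10 [-0.045  0.02   0.081] [-0.026  0.036  0.085]
0.012 4 [-0.042 -0.039  0.013] [-0.03  -0.029  0.014]
back 311 [-0.07  -0.04  -0.027] [-0.042  0.039  0.105]
top bracket 44 [0.56076599 0.14631413 0.07761613] 169.89474474634238
side bracket 69 [0.55870938 0.14290601 0.06823238] 175.16793149794717
plain [0.468 0.272 0.009] [0.51  0.316 0.143]
hammer [ 0.667 -0.025  0.008] [0.928 0.083 0.033]
wrench [ 0.363 -0.048  0.008] [0.518 0.088 0.015]
```

```bash
cat >> h.py <<'E'
from scipy.optimize import minimize
def platefit2(X,x0,zoff=0.0):
    """rectangle 180x110 separating plate (z~.012) points from bench points"""
    z=X[:,2]-zoff
    A=X[(z>.008)&(z<.016)][:,:2];B=X[abs(z)<.005][:,:2]
    B=B[np.hypot(*(B-x0[:2]).T)<.16];A=A[np.hypot(*(A-x0[:2]).T)<.13]
    def sd(p,Y):
        c,s=np.cos(p[2]),np.sin(p[2]);d=Y-p[:2]
        l=np.abs(np.stack([d@[c,s],d@[-s,c]],1))-[.09,.055]
        return l.max(1)
    f=lambda p: np.clip(sd(p,A),0,.008).sum()+np.clip(-sd(p,B),0,.008).sum()
    best=None
    for da in (-.15,0,.15):
        r=minimize(f,np.array(x0)+[0,0,da],method='Nelder-Mead',options=dict(initial_simplex=np.array(x0)+[0,0,da]+np.array([[0,0,0],[.01,0,0],[0,.01,0],[0,0,.1]]),xatol=1e-5,fatol=1e-6))
        if best is None or r.fun<best.fun: best=r
    return best.x,best.fun/(len(A)+1),len(A),len(B)
E
python3 - <<'E'
from h import *
P=cloud(load('top'));Q=cloud(load('side'))
for nm,C,box in [('top',P,(130,220,270,350)),('side',Q,(200,300,265,365))]:
    X=pts(C,box); print(nm,platefit2(X,[.635,-.19,.32]))
d=load('wrist');print(np.array(d['mount']).round(3),d['camera_matrix'])
print(R.from_rotvec(telemetry.get_eef_rot()).as_matrix().round(3))
p,*_=platefit2(pts(P,(130,220,270,350)),[.635,-.19,.32])
for yaw in np.arange(-180,180,30):
  for tilt in (0,28):
    Z=R.from_euler('z',p[2]).as_matrix()@[np.sin(np.deg2rad(tilt)),0,-np.cos(np.deg2rad(tilt))]
    x=R.from_euler('z',np.deg2rad(yaw)).as_matrix()[:,0]; x=x-Z*(x@Z);x/=np.linalg.norm(x)
    Rm=np.stack([x,np.cross(Z,x),Z],1)
    q=kinematics.solve_ik(np.array([p[0],p[1],.32]),R.from_matrix(Rm).as_rotvec())
    print(yaw,tilt,None if q is None else np.round(q,2))
E
```

```text
top (array([ 0.63183048, -0.18985385,  0.29896278]), np.float64(0.00013473493975744435), 966, 4472)
side (array([ 0.63129293, -0.19000895,  0.29937933]), np.float64(6.327434670386068e-05), 1176, 4888)
[[-0.001 -0.956 -0.295  0.075]
 [ 1.    -0.001 -0.001  0.   ]
 [ 0.    -0.295  0.956 -0.143]
 [ 0.     0.     0.     1.   ]] [[274.08911929   0.         258.6313567 ]
 [  0.         274.08911929 189.90954116]
 [  0.           0.           1.        ]]
[[-0.965  0.263 -0.001]
 [ 0.263  0.965 -0.001]
 [ 0.    -0.001 -1.   ]]
-180 0 [-0.46  0.43  1.08 -0.    1.63 -2.03]
-180 28 [-0.68  0.19  1.5   0.43  1.19 -2.32]
-150 0 [-0.46  0.43  1.08 -0.    1.63 -2.56]
-150 28 [-0.68  0.19  1.5   0.43  1.19 -2.91]
-120 0 [-0.46  0.43  1.08 -0.    1.63 -3.08]
-120 28 [-0.68  0.19  1.5   0.43  1.19  2.81]
-90 0 [-0.46  0.43  1.08  0.    1.63  2.68]
-90 28 [-0.68  0.19  1.5   0.43  1.19  2.32]
-60 0 [-0.46  0.43  1.08 -0.    1.63  2.16]
-60 28 [-0.68  0.19  1.5   0.43  1.19  1.85]
-30 0 [-0.46  0.43  1.08 -0.    1.63  1.63]
-30 28 [-0.68  0.19  1.5   0.43  1.19  1.37]
0 0 [-0.46  0.43  1.08 -0.    1.63  1.11]
0 28 [-0.68  0.19  1.5   0.43  1.19  0.82]
30 0 [-0.46  0.43  1.08 -0.    1.63  0.59]
30 28 [-0.68  0.19  1.5   0.43  1.19  0.23]
60 0 [-0.46  0.43  1.08 -0.    1.63  0.06]
60 28 [-0.68  0.19  1.5   0.43  1.19 -0.33]
90 0 [-0.46  0.43  1.08  0.    1.63 -0.46]
90 28 [-0.68  0.19  1.5   0.43  1.19 -0.82]
120 0 [-0.46  0.43  1.08 -0.    1.63 -0.98]
120 28 [-0.68  0.19  1.5   0.43  1.19 -1.29]
150 0 [-0.46  0.43  1.08  0.    1.63 -1.51]
150 28 [-0.68  0.19  1.5   0.43  1.19 -1.77]
```

```bash
cat >> h.py <<'E'
SP=np.array([.6315,-.190,.299])
def rot(x,z):
    z=np.array(z)/np.linalg.norm(z);x=np.array(x)-z*(np.array(x)@z);x/=np.linalg.norm(x)
    return R.from_matrix(np.stack([x,np.cross(z,x),z],1)).as_rotvec()
E
python3 - <<'E'
from h import *
T=cradle(*SP); x,z=T[:3,0],T[:3,2]
ctrl.move_ptp(T[:3,3]+.20*z+.02*x, rot(x,-z)); ctrl.sleep(.2)
d=grab('wrist'); np.save('wstand.npy',d,allow_pickle=True)
b=np.deg2rad(172)
r=rot([np.cos(b),np.sin(b),0],[0,0,-1])
ctrl.move_ptp(np.array([.597,.139,.27]),r); ctrl.sleep(.2)
e=grab('wrist'); np.save('wdamp.npy',e,allow_pickle=True)
print(telemetry.get_time_s(),telemetry.get_position(),telemetry.get_q())
im=np.concatenate([d['image'],e['image']],1); save(im,'w1.png',.78)
X=cloud(d).reshape(-1,3);X=X[np.isfinite(X[:,2])]
print(platefit2(X,SP), 'bench',np.median(X[abs(X[:,2])<.006][:,2]))
L=(X-T[:3,3])@T[:3,:3]
m=(np.hypot(L[:,0],L[:,1])<.019)&(L[:,2]>-.036)&(L[:,2]<.008)
print('foot',m.sum(),np.percentile(L[m,2],[5,25,50,75,95]).round(4))
A=np.c_[L[m][:,:2],np.ones(m.sum())];print('plane',np.linalg.lstsq(A,L[m,2],rcond=None)[0])
for lo,hi in [(.06,.085),(.012,.032)]:
    k=(L[:,2]>lo)&(L[:,2]<hi)&(L[:,0]>-.045)&(L[:,0]<.02)&(abs(L[:,1])<.05);print(lo,k.sum(),np.percentile(L[k],[1,50,99],0).round(4).tolist())
Y=cloud(e).reshape(-1,3);Y=Y[np.isfinite(Y[:,2])]
for nm,Y in [('w',Y),('t',pts(cloud(load('top')),(165,205,175,215))),('s',pts(cloud(load('side')),(130,200,230,265)))]:
    k=(Y[:,2]>.154)&(Y[:,2]<.166)&(np.hypot(*(Y[:,:2]-[.598,.139]).T)<.04)
    c,rad=cv2.minEnclosingCircle(Y[k][:,:2].astype(np.float32))
    k2=(Y[:,2]>.174)&(Y[:,2]<.188)&(np.hypot(*(Y[:,:2]-[.598,.139]).T)<.03)
    dd=Y[:,:2]-c;rr=np.hypot(*dd.T)
    kb=(rr>.028)&(rr<.058)&(Y[:,2]>.072)&(Y[:,2]<.088)
    print(nm,'tube',c,rad,k.sum(),'z',np.median(Y[k][:,2]),'rod',np.median(Y[k2],0),'br',kb.sum(),np.degrees(np.arctan2(*dd[kb].mean(0)[::-1])),rr[kb].max() if kb.any() else 0,Y[kb].min(0).round(3),Y[kb].max(0).round(3))
E
```

```text
5.1833 [0.59709362 0.13811593 0.27000463] [ 4.54948580e-02  3.51929488e-01  1.31103093e+00  5.01854805e-05
  1.47865387e+00 -1.38390572e+00]
(array([ 0.63046522, -0.1901916 ,  0.2954392 ]), np.float64(3.385927245465311e-07), 3633, 22973) bench 0.00030358411032457844
foot 599 [-0.0167 -0.0161 -0.0156 -0.0151 -0.0143]
plane [-0.00097987  0.00076318 -0.01558229]
0.06 1125 [[-0.0445, -0.0313, 0.0668], [-0.0241, 0.0, 0.0752], [-0.0043, 0.0315, 0.0767]]
0.012 746 [[-0.0435, -0.0315, 0.0182], [-0.0226, -0.0001, 0.0271], [-0.0046, 0.0316, 0.0288]]
w tube (0.5998302102088928, 0.1416994333267212) 0.022641779854893684 1341 z 0.16012872940185335 rod [0.59873702 0.14187643 0.18008917] br 168 171.25521242688723 0.04985051399783083 [0.55  0.141 0.072] [0.573 0.154 0.082]
t tube (0.5999646782875061, 0.1421070396900177) 0.022361621260643005 189 z 0.15938051448829493 rod [0.6006125  0.14177291 0.17855789] br 31 172.06588659883545 0.049337602757554715 [0.551 0.142 0.073] [0.571 0.153 0.086]
s tube (0.5970157384872437, 0.13906414806842804) 0.023305824026465416 111 z 0.1588046847483775 rod [0.59735818 0.13835979 0.17860796] br 23 170.59226534341758 0.048539346877917895 [0.549 0.14  0.074] [0.569 0.15  0.081]
```

View pics/w1.png

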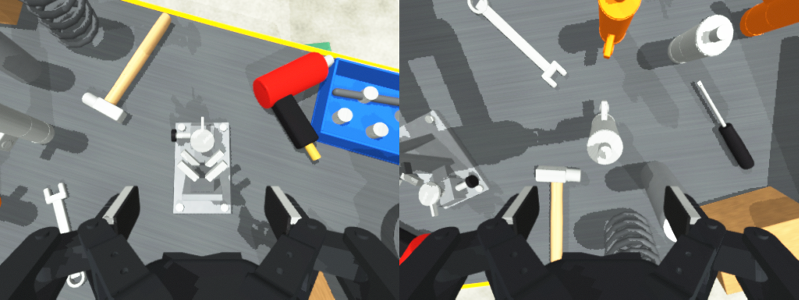

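Wrist views: stand foot at (203,140) with the pointer straight up, damper at (603,148) with its bracket at (604,108). The three cameras agree to 1–2 mm and the foot top is at about z = −15.6 mm. Now the grasp.

```bash
python3 - <<'E'
from h import *
T=cradle(.631,-.190,.297); x,z=T[:3,0],T[:3,2]
b=np.deg2rad(171.4); r=rot([np.cos(b),np.sin(b),0],[0,0,-1])
c=np.array([.5995,.1415,0])
ctrl.move_ptp(c+[0,0,.205],r)
print('hit',ctrl.movel(c+[0,0,.118],.10,until_force=6)); print(telemetry.get_contact_force())
ctrl.command_gripper(0.0,80); print(telemetry.get_width(),telemetry.get_grasp_force(),telemetry.get_contact_force())
ctrl.movel(c+[0,0,.135],.04); ctrl.sleep(.1); print('lift',telemetry.get_contact_force(),telemetry.get_torque())
ctrl.movel(c+[0,0,.30],.25)
tgt=T[:3,3]+x*.03+z*(-.0156+.118+.06)
print(tgt); ctrl.move_ptp(tgt,rot(x,-z)); ctrl.sleep(.3)
print(telemetry.get_time_s(),telemetry.get_q(),telemetry.get_width(),telemetry.get_contact_force(),telemetry.get_position()-tgt)
d=grab('side');e=grab('wrist');t=grab('top')
im=np.zeros((576,800,3),np.uint8)
a=cv2.resize(d['image'][150:310,250:390],None,fx=3,fy=3);im[:480,:420]=a
w=cv2.resize(e['image'],(380,285));im[:285,420:]=w
q=cv2.resize(t['image'][130:220,260:370],None,fx=3,fy=3);im[290:560,420:750]=q
save(im,'pre.png')
E
```

```text
hit False
[-0.25567968 -0.21413365  0.60883929]
0.04246025840820879 81.43819570541382 [0.69940962 0.82312479 4.4869945 ]
lift [ 0.29822447  0.72692214 -7.03293584] [0.05748222 0.03817446 0.00261008]
[ 0.61211109 -0.19578099  0.24247484]
10.3417 [-0.71046963  0.21875402  1.66416334  0.47968549  1.03641497  0.36039207] 0.0426197056515813 [ 0.41915369  0.26669673 -6.63485055] [2.49983575e-04 6.74296331e-04 6.61917608e-05]
```

View pics/pre.png

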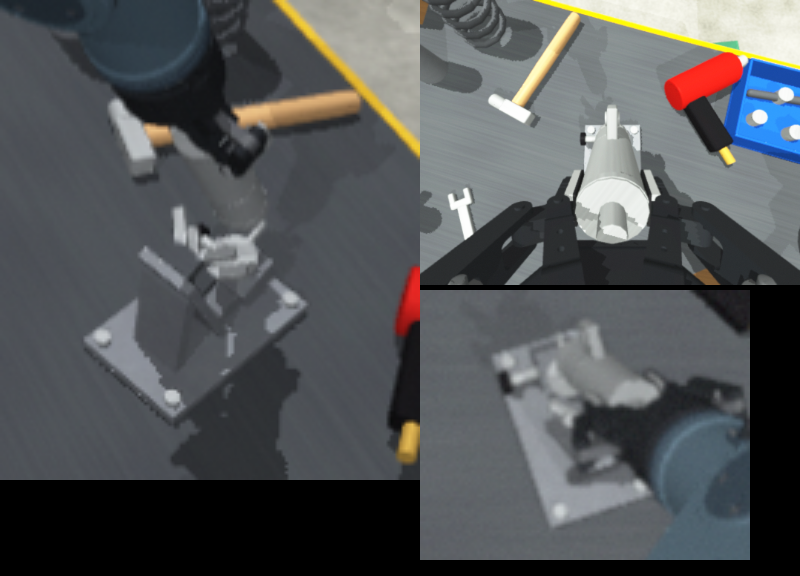

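The damper is held upright in the gripper (0.7 kg) over the stand, bracket towards +x. I'll check its pose in the hand from the wrist cloud.

```bash
python3 - <<'E'
from h import *
from scipy.optimize import least_squares
d=load('wrist'); M=np.array(d['mount']); d['T']=M; L=cloud(d).reshape(-1,3); L=L[np.isfinite(L[:,2])]
# tool frame: damper z=-tool z; damper underside at tool z=+.118
dz=.118-L[:,2]
k=(abs(L[:,1])<.021)&(L[:,0]>-.01)&(L[:,0]<.03)&(dz>.004)&(dz<.155)
k&=~((dz>.045)&(dz<.085)&(abs(L[:,1])<.009))
Y=L[k];zz=dz[k]
f=lambda p: np.hypot(Y[:,0]-p[0]-p[2]*(zz-.08),Y[:,1]-p[1]-p[3]*(zz-.08))-.022
r=least_squares(f,[0,0,0,0],loss='soft_l1',f_scale=.001); print(k.sum(),'offset',r.x[:2].round(4),'tilt deg',np.degrees(r.x[2:]).round(2),np.abs(r.fun).mean())
kb=(L[:,0]>.03)&(L[:,0]<.056)&(abs(L[:,1])<.015)&(dz>.07)&(dz<.09)
B=L[kb];print('bracket top',kb.sum(),B.mean(0).round(4),'dz',np.median(dz[kb]),'angle',np.degrees(np.arctan2(B[:,1].mean()-r.x[1],B[:,0].mean()-r.x[0])), 'ymin/max',np.percentile(B[:,1],[2,98]).round(4))
kt=(np.hypot(L[:,0],L[:,1])<.02)&(dz>.15)&(dz<.17);print('tube top dz',np.median(dz[kt]),kt.sum())
E
```

```text
3704 offset [0.0003 0.    ] tilt deg [ 0.23 -0.12] 0.00021534194378817128
bracket top 498 [ 0.0407 -0.0001  0.0403] dz 0.0786273752594825 angle -0.15932088853583484 ymin/max [-0.006   0.0059]
tube top dz 0.15927995516089094 4368
```

```bash
cat >> h.py <<'E'
TC=cradle(.631,-.190,.297); CX,CY,CZ=TC[:3,0],TC[:3,1],TC[:3,2]
FZ=-.0156; RT=rot(CX,-CZ)
def tcp(x,z,y=0): return TC[:3,3]+CX*x+CY*y+CZ*(z+.118)
def F(): return (TC[:3,:3].T@telemetry.get_contact_force()).round(2)
def pos(): return ((TC[:3,:3].T@(telemetry.get_position()-TC[:3,3]))-[0,0,.118]).round(4)
def Mo(): return (TC[:3,:3].T@telemetry.get_torque()).round(2)
E
python3 - <<'E'
from h import *
print(telemetry.get_time_s(),pos(),F(),Mo())
print(ctrl.movel(tcp(.03,FZ+.012),.10,rotation=RT,until_force=8),pos())
print(ctrl.movel(tcp(.004,FZ+.012),.04,until_force=4)); ctrl.sleep(.2); f0=F(); print('free',pos(),f0,Mo())
h=ctrl.movel(tcp(.004,FZ-.004),.01,until_force=2.5); ctrl.sleep(.15); print('z',h,pos(),F()-f0,Mo())
p=pos()
if h:
    h=ctrl.movel(tcp(p[0]-.010,p[2]),.008,until_force=3); ctrl.sleep(.2); print('x',h,pos(),F()-f0,Mo())
print(telemetry.get_time_s())
E
```

```text
10.4917 [0.0302 0.0003 0.0444] [-3.12  0.46 -5.78] [ 0.02  0.95 -0.04]
False [ 0.0301 -0.0001 -0.0037]
False
free [ 0.0043 -0.0001 -0.0036] [-2.95  0.11 -6.3 ] [0.03 0.98 0.06]
z True [ 0.0027  0.0002 -0.0165] [ 3.96 -2.01  8.1 ] [-0.72 -0.11 -0.02]
x True [ 0.0003  0.0009 -0.0168] [ 4.47  2.89 10.18] [ 0.61 -0.1   0.01]
14.0583
```

```bash
python3 - <<'E'
from h import *
f0=np.array([-2.95,.11,-6.3])
for i in range(4):
    ctrl.sleep(.1); print(pos(),F()-f0,Mo(),telemetry.get_width())
d=grab('wrist');t=grab('top');s=grab('side')
im=np.zeros((576,800,3),np.uint8)
im[:480,:420]=cv2.resize(s['image'][150:310,250:390],None,fx=3,fy=3)
im[:285,420:]=cv2.resize(d['image'],(380,285))
im[290:560,420:750]=cv2.resize(t['image'][130:220,260:370],None,fx=3,fy=3)
save(im,'placed.png')
from scipy.optimize import least_squares
L=(cloud(d).reshape(-1,3)-TC[:3,3])@TC[:3,:3];L=L[np.isfinite(L[:,2])]
dz=L[:,2]-FZ
k=(abs(L[:,1])<.021)&(L[:,0]>-.01)&(L[:,0]<.03)&(dz>.004)&(dz<.150)&~((dz>.045)&(dz<.085)&(abs(L[:,1])<.009))
Y=L[k];zz=dz[k]
f=lambda p: np.hypot(Y[:,0]-p[0]-p[2]*(zz-.08),Y[:,1]-p[1]-p[3]*(zz-.08))-.022
r=least_squares(f,[0,0,0,0],loss='soft_l1',f_scale=.001); print(k.sum(),'axis at mid',r.x[:2].round(4),'tilt',np.degrees(r.x[2:]).round(2),np.abs(r.fun).mean())
for lo,hi in [(.066,.08),(.016,.030)]:
    k=(L[:,2]>lo)&(L[:,2]<hi)&(L[:,0]>-.045)&(L[:,0]<.0)&(abs(L[:,1])>.022)&(abs(L[:,1])<.05);print(lo,k.sum(),np.percentile(L[k],[1,50,99],0).round(4).tolist())
E
```

```text
[ 0.0003  0.0008 -0.0167] [2.74 3.38 8.32] [ 0.93 -0.13 -0.01] 0.04259899845077818
[ 0.0003  0.0008 -0.0167] [3.08 4.51 9.54] [ 1.07 -0.08 -0.01] 0.04227578507490998
[ 0.0003  0.0006 -0.0167] [2.4  4.37 9.95] [ 1.08  0.08 -0.01] 0.04248379249618382
[ 0.0002  0.0003 -0.0167] [1.81 4.53 9.04] [1.09 0.28 0.02] 0.04223590066221521
3527 axis at mid [0.0008 0.0005] tilt [-0.07 -0.16] 0.00020455548223491683
0.066 61 [[-0.0064, -0.0296, 0.0661], [-0.0047, 0.0254, 0.0694], [-0.0034, 0.03, 0.0757]]
0.016 220 [[-0.0151, -0.0331, 0.0178], [-0.0079, -0.0255, 0.0268], [-0.0036, 0.0334, 0.0282]]
```

View pics/placed.png

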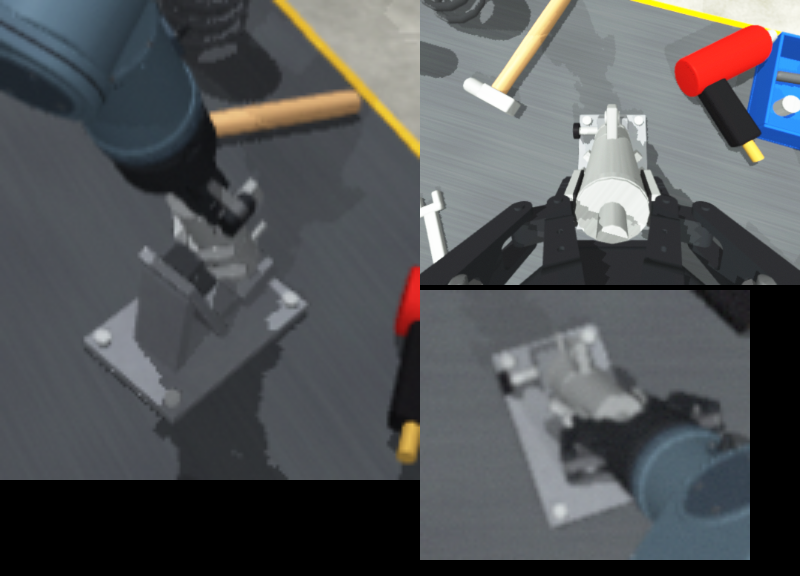

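Damper is in the saddles, underside on the foot; the side load (Fy ≈ 4.5 N) suggests contact on one V arm, so I'll centre it compliantly.

```bash
cat >> h.py <<'E'
F0=np.array([-2.95,.11,-6.3])
def avg(n=5):
    a=[]
    for i in range(n): ctrl.sleep(.04);a.append(F()-F0)
    return np.mean(a,0).round(2)
E
python3 - <<'E'
from h import *
# integrate commanded target from present position
c=np.append(pos()[:2],-.0167); print(pos(),avg())
for i in range(6):
    f=avg(); 
    dy=np.clip(f[1]*.00015,-.0006,.0006); dx=-np.clip((5-f[0])*.00012,-.0004,.0006)
    dz=-np.clip((10-f[2])*.0001,-.0003,.0003)
    c=c+[dx,dy,dz]; ctrl.movel(tcp(c[0],c[2],c[1]),.01); ctrl.sleep(.1)
    print(c.round(4),pos(),avg(),Mo())
print(telemetry.get_time_s())
E
```

```text
[ 0.0001  0.     -0.0166] [1.54 4.38 9.42]
[-0.0003  0.0006 -0.0168] [-0.0002  0.0002 -0.0166] [2.61 1.8  9.09] [ 0.5   0.16 -0.01]
[-0.0006  0.0008 -0.0169] [-0.0003  0.0003 -0.0167] [ 3.34 -0.76  9.81] [-0.06 -0.02 -0.06]
[-0.0008  0.0006 -0.017 ] [-0.0005  0.0003 -0.0168] [ 4.07 -1.2  10.39] [-0.27 -0.21 -0.04]
[-0.0009  0.0004 -0.0169] [-0.0007  0.0003 -0.0169] [ 4.92 -1.7  10.51] [-0.34 -0.34  0.01]
[-0.0009  0.0002 -0.0168] [-0.0008  0.0003 -0.0169] [ 5.22 -0.89 10.2 ] [-0.21 -0.45  0.02]
[-0.0008  0.     -0.0168] [-0.0008  0.0002 -0.0169] [ 5.15 -0.09 10.66] [ 0.08 -0.49 -0.05]
19.4833
```

```bash
python3 - <<'E'
from h import *
ctrl.command_gripper(.047,20); ctrl.sleep(.2); print(telemetry.get_width(),telemetry.get_grasp_force(),F())
ctrl.command_gripper(.075); ctrl.sleep(.1); p=pos(); print(p,F())
print(ctrl.movel(tcp(p[0],p[2]+.10,p[1]),.10,until_force=8)); ctrl.sleep(.2)
d=grab('wrist'); t=grab('top'); s=grab('side')
from scipy.optimize import least_squares
L=(cloud(d).reshape(-1,3)-TC[:3,3])@TC[:3,:3];L=L[np.isfinite(L[:,2])]
dz=L[:,2]+.0166
k=(abs(L[:,1])<.021)&(L[:,0]>-.01)&(L[:,0]<.03)&(dz>.004)&(dz<.150)&~((dz>.045)&(dz<.085)&(abs(L[:,1])<.009))
Y=L[k];zz=dz[k]
f=lambda p: np.hypot(Y[:,0]-p[0]-p[2]*(zz-.08),Y[:,1]-p[1]-p[3]*(zz-.08))-.022
r=least_squares(f,[0,0,0,0],loss='soft_l1',f_scale=.001); print(k.sum(),'axis',r.x[:2].round(4),'tilt',np.degrees(r.x[2:]).round(2))
kb=(L[:,0]>.03)&(L[:,0]<.056)&(abs(L[:,1])<.015)&(dz>.07)&(dz<.09)
B=L[kb];print('bracket',kb.sum(),B.mean(0).round(4),'angle',np.degrees(np.arctan2(B[:,1].mean()-r.x[1],B[:,0].mean()-r.x[0])))
kt=(np.hypot(L[:,0],L[:,1])<.02)&(dz>.15)&(dz<.17);print('tube top z',np.median(L[kt,2]),kt.sum(),'-> underside',np.median(L[kt,2])-.16)
im=np.zeros((576,800,3),np.uint8)
im[:480,:420]=cv2.resize(s['image'][150:310,250:390],None,fx=3,fy=3)
im[:285,420:]=cv2.resize(d['image'],(380,285))
im[290:560,420:750]=cv2.resize(t['image'][130:220,260:370],None,fx=3,fy=3)
save(im,'rel.png'); print(telemetry.get_time_s())
E
```

```text
0.046948960058164284 0.0 [-0.03 -0.14 -0.35]
[-0.0008  0.     -0.0168] [ 0.84  0.08 -0.66]
False
868 axis [0.0001 0.0001] tilt [-0.52 -0.01]
bracket 238 [0.0405 0.0001 0.0619] angle 0.11015829338867991
tube top z 0.1432729695406989 1485 -> underside -0.0167270304593011
21.9
```

View pics/rel.png

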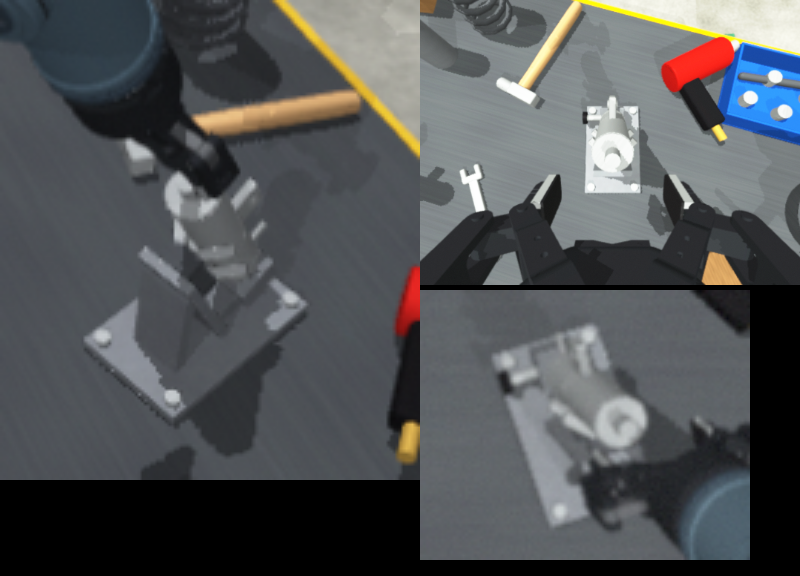

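Released and stable: bracket angle 0.1°, underside at −16.7 mm against the foot's unloaded −15.6 mm. The fit shows a −0.5° tilt, so I'll check with all three cameras that both saddles are in contact, correcting for each camera's bench-plane error.

```bash
cat > chk.py <<'E'
from h import *
from scipy.optimize import least_squares
def chk(n,C):
    X=C.reshape(-1,3);X=X[np.isfinite(X[:,2])]
    # level by plate/bench plane near stand
    near=np.hypot(*(X[:,:2]-[.631,-.19]).T)<.22
    b=X[near&(abs(X[:,2])<.006)];A=np.c_[b[:,:2]-[.631,-.19],np.ones(len(b))];pl=np.linalg.lstsq(A,b[:,2],rcond=None)[0]
    v=np.cross([0,0,1],-np.array([pl[0],pl[1],-1]));Rc=R.from_rotvec(-np.cross([0,0,1],[-pl[0],-pl[1],1])).as_matrix()
    o=np.array([.631,-.19,0]);X=(X-o-[0,0,pl[2]])@Rc.T+o
    sp,*_=platefit2(X,[.631,-.19,.297]); T=cradle(*sp)
    L=(X-T[:3,3])@T[:3,:3]; dz=L[:,2]+.0166
    k=(abs(L[:,1])<.023)&(L[:,0]>-.012)&(L[:,0]<.03)&(dz>.006)&(dz<.155)&~((dz>.045)&(dz<.085)&(abs(L[:,1])<.009))
    k&=np.abs(np.hypot(L[:,0],L[:,1])-.022)<.004
    Y=L[k];zz=dz[k]
    f=lambda p: np.hypot(Y[:,0]-p[0]-p[2]*(zz-.06),Y[:,1]-p[1]-p[3]*(zz-.06))-.022
    r=least_squares(f,[0,0,0,0],loss='soft_l1',f_scale=.0007)
    m=(np.hypot(L[:,0]-.0,L[:,1])<.021)&(dz>.15)&(dz<.168)
    A=np.c_[L[m][:,:2],np.ones(m.sum())];tp=np.linalg.lstsq(A,L[m,2],rcond=None)[0] if m.sum()>20 else None
    kb=(L[:,0]>.03)&(L[:,0]<.056)&(abs(L[:,1])<.015)&(dz>.07)&(dz<.09)
    B=L[kb]
    print(n,'lvl',pl.round(4),'sp',sp.round(4),'n',k.sum(),'zr',zz.min().round(3),zz.max().round(3),'ax',r.x[:2].round(4),'tilt',np.degrees(r.x[2:]).round(2),'br',kb.sum(),np.degrees(np.arctan2(B[:,1].mean()-r.x[1],B[:,0].mean()-r.x[0])).round(2) if kb.any() else '','topface',None if tp is None else tp.round(4))
E
python3 - <<'E'
from chk import *
chk('w0',cloud(load('wrist')))
# view from farther out, over the +x side, tool down
x=R.from_euler('z',.297).as_matrix()[:,0]
ctrl.movel(tcp(.0,.15),.15)
ctrl.move_ptp(np.array([.631,-.19,.36])+x*.0,rot(x,[0,0,-1])); ctrl.sleep(.2)
chk('w1',cloud(grab('wrist')))
ctrl.move_ptp(np.array([.45,.05,.42]),rot(x,[0,0,-1])); ctrl.sleep(.2)
chk('s',cloud(grab('side')));chk('t',cloud(grab('top')))
print(telemetry.get_time_s())
E
```

```text
w0 lvl [ 0.0014 -0.0005  0.0003] sp [ 0.6305 -0.1902  0.2969] n 924 zr 0.012 0.155 ax [ 0.0008 -0.    ] tilt [-0.38 -0.06] br 238 0.09 topface [0.0171 0.0005 0.1428]
w1 lvl [ 0.0018 -0.0003  0.    ] sp [ 0.6317 -0.1897  0.2949] n 1948 zr 0.006 0.155 ax [-0.0003 -0.    ] tilt [-0.31 -0.1 ] br 159 -0.03 topface [-0.0095 -0.0071  0.1435]
s lvl [ 0.0007  0.0005 -0.0002] sp [ 0.6314 -0.1901  0.298 ] n 221 zr 0.008 0.154 ax [0.0005 0.001 ] tilt [-0.44  0.19] br 42 -3.09 topface [-0.0256 -0.014   0.1433]
t lvl [-0.0003  0.0011 -0.0006] sp [ 0.6317 -0.1899  0.2989] n 216 zr 0.006 0.155 ax [-0.0023  0.0028] tilt [-0.31  0.04] br 36 2.3 topface [-0.0154 -0.0228  0.1437]
24.8833
```

All views agree on a −0.3 to −0.45° tilt, and the contact moment put the load on the upper saddle only. That leaves the lower saddle about 0.3 mm clear, with the foot's friction holding it. I'll regrip, lift 2 mm off the foot, rotate the tube into both saddles, then lower again.

```bash
python3 - <<'E'
from h import *
def rt(a): return (R.from_rotvec(CY*np.deg2rad(a))*R.from_rotvec(RT)).as_rotvec()
def tilt(): 
    z=-R.from_rotvec(telemetry.get_eef_rot()).as_matrix()[:,2]; l=TC[:3,:3].T@z; return np.degrees(l[:2]).round(2)
def st(s):
    f=avg(4);m=Mo();print(s,pos(),'tilt',tilt(),'F',f,'M',m,'l',round(-(m[1]-.98)/f[0],3) if abs(f[0])>1 else None)
    return f
a0=-.35
ctrl.move_ptp(tcp(0,.09),rt(a0))
print(ctrl.movel(tcp(-.0006,-.0168,.0002),.08,until_force=6)); ctrl.sleep(.1)
ctrl.command_gripper(0.0,60); print(telemetry.get_width()); st('grip')
ctrl.movel(tcp(-.0004,-.0138,.0002),.01); ctrl.sleep(.1); st('up')
p=pos(); c=np.array([-.0004,.0002])
for a,dx in [(0,0),(.2,0),(.2,-.0004)]:
    c[0]+=dx; ctrl.movel(tcp(c[0],-.0138,c[1]),.01,rotation=rt(a)); ctrl.sleep(.15); f=st(a)
print(telemetry.get_time_s())
E
```

```text
False
0.043069022759270104
grip [-0.0005  0.0001 -0.0166] tilt [-0.36  0.02] F [ 3.13 -0.08  8.07] M [-0.02  0.24 -0.03] l 0.236
up [-0.0006  0.0001 -0.0144] tilt [-0.34 -0.  ] F [ 4.64 -2.72 -1.21] M [-0.54  0.06 -0.01] l 0.198
0 [-0.0005  0.0001 -0.0144] tilt [ 0. -0.] F [ 5.05 -2.54 -1.01] M [-0.5  -0.12 -0.02] l 0.218
0.2 [-0.0004  0.     -0.0144] tilt [0.2 0. ] F [ 4.51 -2.49 -1.66] M [-0.57 -0.23  0.02] l 0.268
0.2 [-0.0005  0.0001 -0.0144] tilt [0.17 0.01] F [ 5.99 -2.21 -2.16] M [-0.51 -0.31 -0.05] l 0.215
30.6583
```

```bash
python3 - <<'E'
from chk import *
Ms=[];Fs=[]
for i in range(5): ctrl.sleep(.04);Ms.append(Mo());Fs.append(F()-F0)
print(np.mean(Ms,0).round(3),np.mean(Fs,0).round(2))
chk('w',cloud(grab('wrist')));t=cloud(grab('top'));chk('t',t);chk('s',cloud(grab('side')))
print(telemetry.get_time_s())
E
```

```text
[-0.568 -0.392  0.02 ] [ 5.53 -2.09 -2.18]
w lvl [ 0.0012 -0.0005  0.0003] sp [ 0.6311 -0.19    0.2959] n 4102 zr 0.006 0.155 ax [-0.0003  0.    ] tilt [-0.03 -0.04] br 546 0.02 topface [ 0.0028 -0.0004  0.1452]
t lvl [-0.0003  0.0006 -0.0005] sp [ 0.632  -0.19    0.3029] n 217 zr 0.007 0.155 ax [-0.0026  0.0028] tilt [ 0.17 -0.33] br 37 2.34 topface [-0.0557  0.0438  0.1456]
s lvl [ 0.0006  0.0008 -0.0001] sp [ 0.6313 -0.1899  0.2973] n 120 zr 0.008 0.148 ax [0.0002 0.0007] tilt [0.   0.37] br 23 -2.67 topface [-0.1531  0.0379  0.1425]
31.0167
```

The tilt is now about 0, so the tube is seated in both saddles. Lowering along the axis onto the foot, then releasing.

```bash
python3 - <<'E'
from chk import *
r=(R.from_rotvec(CY*np.deg2rad(.2))*R.from_rotvec(RT)).as_rotvec()
c=np.array([-.0008,-.0001,-.0138])
ctrl.movel(tcp(c[0],c[2],c[1]),.01,rotation=r); print(avg(3))
for i in range(10):
    f=avg(3)
    if f[2]>8.5: break
    c+= [-np.clip((4.5-f[0])*.0001,-.0003,.0003), np.clip(f[1]*.0001,-.0003,.0003), -np.clip((10-f[2])*.00015,.0002,.0009)]
    ctrl.movel(tcp(c[0],c[2],c[1]),.008); print(c.round(4),pos(),f)
f=avg(4);print('end',pos(),f,Mo())
if f[2]>6:
    ctrl.command_gripper(.047,20); ctrl.sleep(.1); ctrl.command_gripper(.075); ctrl.sleep(.1)
    p=pos(); print(F()); print(ctrl.movel(tcp(p[0],p[2]+.10,p[1]),.12,until_force=8)); ctrl.sleep(.15)
    chk('w',cloud(grab('wrist')))
print(telemetry.get_time_s())
E
```

```text
[ 5.9  -1.67 -1.63]
[-0.0007 -0.0002 -0.0147] [-0.0005 -0.     -0.015 ] [ 5.25 -1.36 -1.72]
[-0.0005 -0.0003 -0.0156] [-0.0004 -0.0001 -0.0156] [ 6.9  -1.06 -0.1 ]
[-0.0004 -0.0003 -0.0165] [-0.0004 -0.0001 -0.0163] [5.47 0.49 3.02]
[-0.0004 -0.0001 -0.0168] [-0.0003 -0.0001 -0.0166] [4.72 1.81 7.78]
end [-0.0003 -0.0001 -0.0167] [ 3.92  2.84 11.34] [ 0.62 -0.05  0.02]
[-0.02 -0.08  0.26]
False
w lvl [ 0.0014 -0.0004  0.0003] sp [ 0.6303 -0.1903  0.2956] n 899 zr 0.011 0.155 ax [0.0007 0.    ] tilt [ 0.04 -0.08] br 221 0.24 topface [0.007  0.0003 0.1425]
35.2333
```

```bash
python3 - <<'E'
from h import *
print(ctrl.movel(tcp(0,.14),.12)); print(ctrl.hand_in(),telemetry.get_time_s())
E
```

```text
False
the job is handed in; nothing more can be done
the job is handed in; nothing more can be done
```

The bracketed damper is in the rightmost rest, rod end up, and released. By the wrist camera it lies along both saddles within about 0.1°, with its underside down on the foot and its bracket within about 0.3° of straight out. To seat it in the lower saddle I regripped it once after the first release, and I handed the job in at about 36 s.

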